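Seat the three-eyed pill carousel on the dispenser's studs

ROBOT

A 6-joint arm with a two-finger parallel gripper is mounted at the origin on the work surface. World frame = base frame: x ahead of the robot, y to its left, z up, the work surface at z = 0. Lengths are in m, angles in rad, forces in N, time in s.
With the tool pointing down it reaches from about 0.375 to 0.975 m from the base axis. Payload 3.8 kg.
Tool frame: the origin (TCP) lies midway between the tips of the shut fingers; the grasp point (between the pads) lies 19 mm behind it; z points along the fingers, y is the direction in which the jaws open and shut (so a half turn about z gives the same grasp; the last joint's range is limited). The gripper opens to 85 mm and grips with 20 to 120 N. Pads are 22 mm wide; open, the fingers measure 114 mm over their backs; the gripper's body (76 mm by 85 mm) begins 54 mm behind the grasp point. The pads swing forward as they close: fully open they stand 13 mm farther back than shut.
Start: joints at [-1.261, 0.264, 1.604, -0, 1.274, -0.037], TCP at [0.229, -0.635, 0.209] pointing down, gripper open.
Joint ranges: [-2.63, 2.63], [-0.94, 2.18], [0.31, 2.57], [-1.31, 4.45], [0, 2.66], [-2.55, 2.55]. Speed limits (rad/s): [2.57, 2.57, 3.14, 3.14, 3.14, 3.14].

INTERFACE

Orientations are given as a rotation vector (axis times angle).
In Python, from workcell import bot gives the robot as it stands. The module is installed in compiled form; this text tells all that it offers.
- The arm moves only by the tool play_rows, never from a script. Its argument "series" is a list of rows, each an object with "translation": the shift along the tool's x, y, z in m, a list of three; "spin": the turn about the tool's z in units of 5 degrees (1.0 is 5 degrees). In form: [{"translation": [dx, dy, dz], "spin": spin}, ...]. A call has 1 to 5 rows; each row shifts and turns the commanded pose from where the row before left it, along the tool's axes as they then stand; what a row does not reach is not made up. A row lasts 1/10 s, in which the tool goes at most 50 mm and 8.59 degrees, less where a joint would pass 70% of its speed; a pose out of reach is approached as far as the arm can. A call is refused whole if a number of a shift passes 0.05 or a number of a turn 1, either way. A call with a gripper value outside its range is refused whole. "jaw" is the gripper's target within -1 to 1 (fully open at 1, half-way at 0, shut at -1), set as the call begins (left out, the last holds). The fingers move at their own pace and stop on an object; "force" is the grip in N (left out, the last holds). Time passes only in rows, so rows that do not move let the fingers close. It gives the time, the measured TCP pose, the force and the opening at its end, in the units of the state.
- bot.read_state(): the state, without advancing time (a new reading comes with each control period).
- bot.read_camera(name): name is "scene" or "top"; returns the picture (480x640x3 uint8, blue, green, red); there is no depth.
- bot.get_calibration(name): a dict with "fov_y" (degrees; the focal length in pixels is half the picture's height over the tangent of half this angle, whatever the lens; pixels are square), "cx", "cy" (the principal point, pixels), "R" (3x3) and "t" (3): a world point X has camera coordinates R X + t. Camera axes: x right, y down, z forward; pixel columns grow to the right and rows downward; lengths in m; the calibration is good to about 2 mm. A picture is of the moment at which its call begins. get_calibration takes no time and is no camera call.
- bot.finish_job(): hands the job in, once; it reports no verdict.
The state is a dict: "time": time; "q": joint angles; "joint_vel": joint speeds; "joint_torque": joint torques, N m; "tool_pos": TCP position; "tcp_rot": TCP orientation; "wrist_force": force on the tool from outside, world axes, zero at the start; "torque": the same for the moment, N m; "width": opening from 0.0 (shut) to 1.0 (fully open).
Only numpy, scipy, OpenCV 4.12 (cv2) and the standard library are available. Lean on these libraries where they do the work, as an engineer would, in place of code of your own. Each camera call takes 0.05 s, during which the arm holds its last target. There are 200 camera calls.

TASK

Take the white pill carousel that has three open ring eyes (not the similar one with four) by its upright handle, turn it so that its three eyes line up with the three steel studs of the round black dispenser base, lower it over the studs until it lies flat and fully home on the base, and let go. Leave the four-eyed carousel and the white egg-shaped pot where they stand.

Things in the scene. Friction and masses are not known exactly. Their poses are not given: they have to be found in the camera images.
- carousel3_grip (a point): Carousel to load: white plastic spider, 144 wide, 10 thick (mm), flat on the bench, 0.18 kg. Three ring eyes, hole 30, hole centres 52 from its axis at 0, 120, 240 deg from its x; domed pods 19 tall between. Upright handle on the centre: 50 long along its x (towards one eye), 14 thick along y, 10 to 68 above the underside. Point: on the axis in the handle, 50 above the underside; z up.
- dispenser: Fixed round black base, 160 wide, flat top 40 above the bench (mm), 22 high key panel on its -x side. Three steel studs, 10 thick, tapered tips, rise 24 above the top, 52 from the axis at 0, 120, 240 deg from its x. Origin: centre of underside, z up. Eyes have 10 play all round a stud; when home the carousel's underside lies on the top, its handle point 90 above this origin.
- carousel4_grip (a point): Wrong carousel, leave alone: same white plastic, size and handle (50 x 14 mm, 10 to 68 mm above its underside, long side along its x), but four ring eyes, one every 90 deg; it does not fit the studs. Point: on its axis in the handle, 50 mm above its underside.
- egg_pot_mid (a point): White ceramic egg-shaped pill pot, 62 mm across, 73 mm tall, upright on the bench farther from the robot than the carousels and base; leave alone. Point: on its axis, half-way up (36 mm).
Mind the look-alikes: they are no part of the job. What is shaped like the part that bears carousel3_grip but pink or turquoise is not meant.

How it is judged:
By the outcome, as a careful person would: the job done as asked, in the order asked, and still so for the second after the job is handed in, with the robot touching nothing.
It also fails if it takes over 37 s, if anything falls off the work surface, if the arm or the gripper's body presses on something with over 40 N, if the wrist force passes 120 N, or if a joint passes its speed limit or range.

## Working session

There is one attempt and no reset: what is moved stays moved. The work goes in short steps, Python scripts to look and compute and a tool call to move; the robot and the scene stay as the last step left them, time stands still between calls to the robot, and variables do not carry over. Pictures are saved under pics/ and viewed, about 8 in all and at most 12, crops included, and the job is handed in when it is done.

Besides the shell and the picture viewer there is one more tool, called after "Call:" as a command line: name --argument value ..., lists and objects as JSON in quotes. play_rows: Moves the arm, as the interface text tells. Its arguments: {"type":"object","properties":{"series":{"type":"array","items":{"type":"object","properties":{"translation":{"type":"array","items":{"type":"number"}},"spin":{"type":"number"}}}},"jaw":{"type":"number"},"force":{"type":"number"}},"required":["series"]}

```bash
mkdir -p pics
python3 - <<'E'
from workcell import bot
import cv2
for n in("scene","top"):
    cv2.imwrite(f"pics/{n}0.png",bot.read_camera(n)); print(n,bot.get_calibration(n))
print(bot.read_state())
E
```

```text
scene {'fov_y': 53.49321374636977, 'cx': 312.3708410946763, 'cy': 238.50398936747374, 'R': array([[-0.58485453,  0.81099288,  0.01535375],
       [ 0.65009979,  0.4799772 , -0.5890604 ],
       [-0.48509324, -0.33453317, -0.80794313]]), 't': array([ 0.31267467, -0.32496613,  1.27180677])}
top {'fov_y': 55.00701174168565, 'cx': 324.9180819415908, 'cy': 239.07308296098088, 'R': array([[ 6.79774778e-03, -9.99975353e-01,  1.75616502e-03],
       [-9.87427106e-01, -6.98978698e-03, -1.57920401e-01],
       [ 1.57928784e-01, -6.60581888e-04, -9.87450284e-01]]), 't': array([-0.0187136 ,  0.56654618,  0.89628845])}
{'time': 0.1, 'q': array([-1.26092854e+00,  2.64720864e-01,  1.60527954e+00, -7.52453714e-06,
        1.27367739e+00, -3.69319228e-02]), 'joint_vel': array([-0.00048653, -0.00316897, -0.00362369, -0.00142282,  0.00067982,
       -0.00054674]), 'joint_torque': array([ 3.82358849e-04, -5.16708505e+01, -3.68589485e+01, -1.68750415e-05,
        6.32169118e-03, -1.23750601e-05]), 'tool_pos': array([ 0.22918153, -0.63413714,  0.20803481]), 'tcp_rot': array([-3.09244650e+00, -5.41673094e-01,  4.56483379e-04]), 'wrist_force': array([ 0.08540571, -0.63411157,  1.26763876]), 'torque': array([-0.01326154, -0.00746077,  0.00900654]), 'width': 0.9956272151103338}
```

View pics/top0.png

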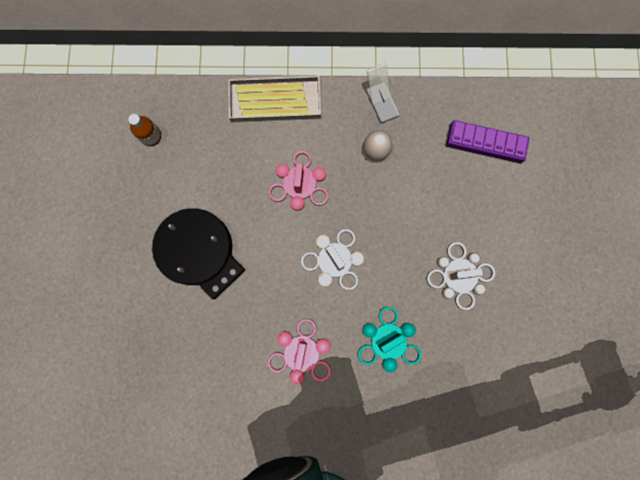

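View pics/scene0.png

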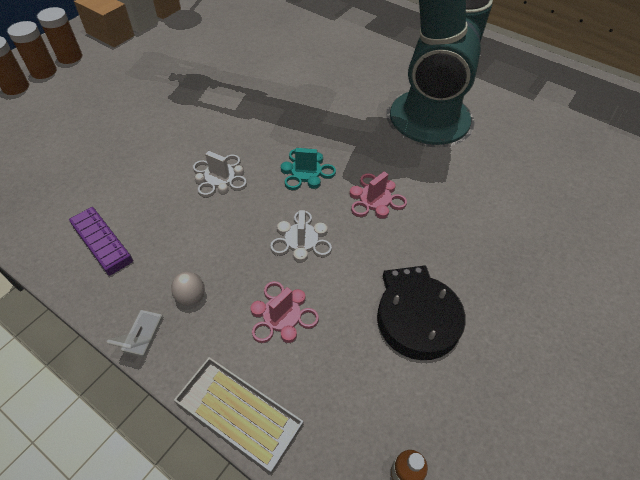

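Candidates in the top view: white three-eyed at (334,261), which is my choice; white four-eyed at (461,276); pink at (298,182) and (301,353); turquoise at (389,342). The base is at (192,247), its panel at (222,283), and the pot is at (378,145). I'll check the choice in one close crop.

Run:
```python
import cv2,numpy as np
i=cv2.imread("pics/top0.png")
a=cv2.resize(i[220:300,290:380],None,fx=4.4,fy=4.4,interpolation=cv2.INTER_CUBIC)
b=cv2.resize(i[200:300,145:250],None,fx=3.52,fy=3.52,interpolation=cv2.INTER_CUBIC)
b=cv2.convertScaleAbs(b,alpha=1.5,beta=20)
print(a.shape,b.shape)
cv2.imwrite("pics/crop.png",np.hstack([a,b[:a.shape[0]]]))
```

```text
(352, 396, 3) (352, 370, 3)
```

View pics/crop.png

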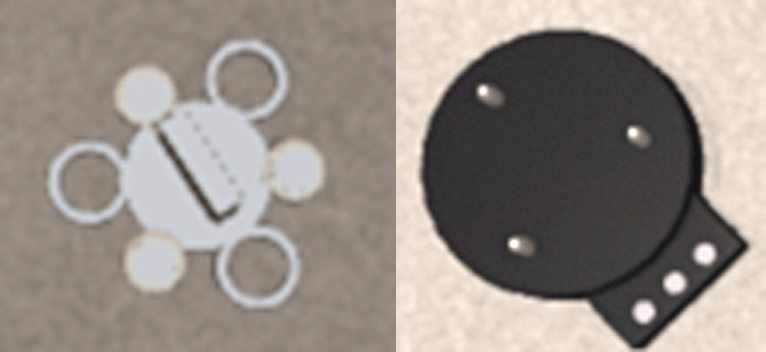

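Left: the white carousel has exactly three rings, at crop (247,80), (89,182) and (258,267), with its handle pointing at the last one. Right: the stud tips are at (485,91), (635,131) and (517,242), and the panel is at lower right.

```bash
cat > h.py <<'E'
from workcell import bot
import numpy as np, cv2
from scipy.optimize import least_squares
from scipy.spatial.transform import Rotation as Ro
def proj(n,X):
    c=bot.get_calibration(n);f=240/np.tan(np.radians(c['fov_y']/2))
    p=np.atleast_2d(X)@c['R'].T+c['t']; return p[:,:2]/p[:,2:]*f+[c['cx'],c['cy']]
def tri(x,y,a,z,r=.052):
    g=a+np.radians([0,120,240]); return np.c_[x+r*np.cos(g),y+r*np.sin(g),np.full(3,z)]
def fit(n,px,z,x0):
    s=least_squares(lambda v:(proj(n,tri(*v,z))-px).ravel(),x0); return s.x,np.round(s.fun,1)
def show(s=None):
    s=s or bot.read_state(); R=Ro.from_rotvec(s['tcp_rot']).as_matrix()
    print(s['time'],'pos',s['tool_pos'].round(4),'yaw x,y axes',np.degrees([np.arctan2(R[1,0],R[0,0]),np.arctan2(R[1,1],R[0,1])]).round(2),'F',s['wrist_force'].round(1),'w',round(s['width'],3),'q',s['q'].round(2)); return s,R
E
python3 - <<'E'
from h import *
e=np.array([[258,267],[247,80],[89,182]])/4.4-.4+[290,220]   # handle eye first, ccw seen from above
st=np.array([[485-396,91],[635-396,131],[517-396,242]])/3.52-.4+[145,200]
# panel opposite (-x side) ; panel is lower right -> +x stud is upper left (first); ccw in image: UL, lower, right
st=st[[0,2,1]]
for n,p,z,x0 in(("car",e,.008,[.5,0,-2.5]),("base",st,.063,[.5,.2,1])):
    for h in (0,):
        v,r=fit("top",p,z,x0);print(n,v[:2].round(4),np.degrees(v[2]).round(1),r.tolist())
show()
E
```

```text
car [ 0.529  -0.0355] -146.5 [-0.0, -0.0, -0.1, 0.1, 0.1, -0.1]
base [0.553  0.2605] 45.2 [-0.1, -0.2, 0.1, 0.1, 0.1, 0.1]
0.1 pos [ 0.2292 -0.6341  0.208 ] yaw x,y axes [ 19.87 -70.13] F [ 0.1 -0.6  1.3] w 0.996 q [-1.26  0.26  1.61 -0.    1.27 -0.04]
```

The fits are good to 0.2 px. The carousel is at (0.529, -0.0355) with its handle line at 33.5°; the base is at (0.553, 0.2605) at 45.2°. A +71.7° world turn lines up the eyes (q6 ends near 10°). Moving to above the carousel.

Call:
play_rows --series '[{"translation": [0.034,-0.032,0],"spin": 0},{"translation": [0.034,-0.032,0],"spin": 0},{"translation": [0.034,-0.032,0],"spin": 0},{"translation": [0.034,-0.032,0],"spin": 0},{"translation": [0.034,-0.032,0],"spin": 0}]' --jaw 0 --force 50

```text
time: 0.6
tool_pos: [0.3352, -0.4246, 0.2087]
tcp_rot: [-3.094, -0.541, 0.0]
wrist_force: [1.1, 0.3, 0.5]
width: 0.501
```

Call:
play_rows --series '[{"translation": [0.034,-0.032,0],"spin": 0},{"translation": [0.034,-0.032,0],"spin": 0},{"translation": [0.034,-0.032,0],"spin": 0},{"translation": [0.034,-0.032,0],"spin": 0},{"translation": [0.034,-0.032,0],"spin": 0}]'

```text
time: 1.1
tool_pos: [0.4406, -0.2164, 0.209]
tcp_rot: [-3.094, -0.542, 0.0]
wrist_force: [1.2, -0.5, -0.7]
width: 0.502
```

Call:
play_rows --series '[{"translation": [0.034,-0.032,0],"spin": 0},{"translation": [0.034,-0.032,0],"spin": 0},{"translation": [0.034,-0.032,0],"spin": 0},{"translation": [0.034,-0.032,0],"spin": 0},{"translation": [0.0,0,0],"spin": -0.9}]'

```text
time: 1.6
tool_pos: [0.5264, -0.0467, 0.2089]
tcp_rot: [-3.066, -0.673, -0.001]
wrist_force: [-0.3, -1.0, -0.4]
width: 0.502
```

Call:
play_rows --series '[{"translation": [0,0,0.02],"spin": -0.9},{"translation": [0,0,0.02],"spin": -0.9},{"translation": [0,0,0.02],"spin": 0},{"translation": [0,0,0],"spin": 0}]'

```text
time: 2.0
tool_pos: [0.5217, -0.0511, 0.1456]
tcp_rot: [-3.006, -0.901, 0.01]
wrist_force: [-1.3, 0.3, -0.4]
width: 0.5
```

Run:
```python
from h import *
s,R=show()
print((R.T@(np.array([.529,-.0355,.031])-s['tool_pos'])).round(4))
i=bot.read_camera("scene");cv2.imwrite("pics/s1.png",cv2.resize(i[100:290,200:400],None,fx=3,fy=3,interpolation=cv2.INTER_CUBIC))
```

```text
2.0 pos [ 0.5217 -0.0511  0.1456] yaw x,y axes [ 33.38 -56.62] F [-1.3  0.3 -0.4] w 0.5 q [-0.15  0.03  1.99 -0.    1.13  0.84]
[ 0.0153 -0.0085  0.1146]
```

View pics/s1.png

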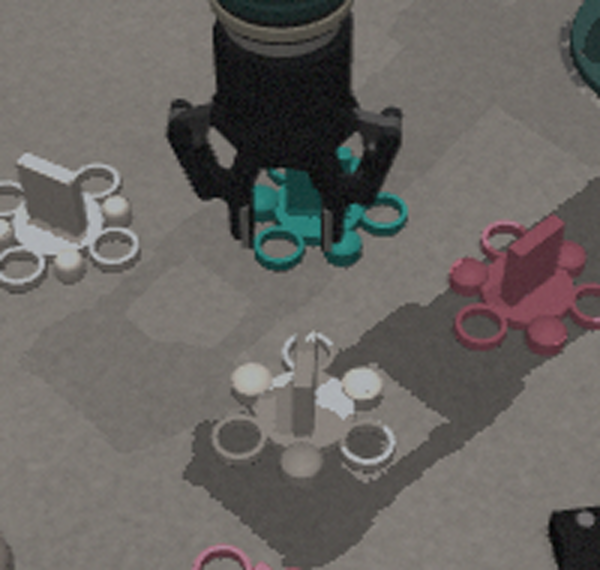

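The jaws are open at scene crop (290,230), on their way to the handle at (303,385), and the carousel has not moved. Its eyes at crop (307,352), (239,437) and (367,442) give a second-camera check.

Run:
```python
from h import *
e=np.array([[307,352],[239,437],[367,442]])/3-.33+[200,100]
for p in(e,e[[0,2,1]]):
    v,r=fit("scene",p,.008,[.529,-.0355,np.radians(-146.5)]);print(v[:2].round(4),np.degrees(v[2]).round(1),r.tolist())
```

```text
[ 0.526  -0.0361] -145.9 [0.1, 0.2, -0.0, 0.0, -0.1, -0.3]
[ 0.5235 -0.038 ] -321.6 [-0.1, 38.0, -0.6, -22.1, 0.8, -19.4]
```

Call:
play_rows --series '[{"translation": [0.015,-0.0085,0],"spin": 0},{"translation": [0,0,0.025],"spin": 0},{"translation": [0,0,0],"spin": 0}]'

```text
time: 2.35
tool_pos: [0.5312, -0.036, 0.1229]
tcp_rot: [-3.008, -0.902, 0.005]
wrist_force: [-1.1, -0.3, -0.8]
width: 0.501
```

Both cameras agree to 3 mm, so I'm descending to the mean position and gripping.

Call:
play_rows --series '[{"translation": [-0.0025,-0.0015,0.02],"spin": 0},{"translation": [0,0,0.025],"spin": 0},{"translation": [0,0,0.025],"spin": 0},{"translation": [0,0,0.02],"spin": 0},{"translation": [0,0,0],"spin": 0}]'

```text
time: 2.85
tool_pos: [0.5275, -0.0365, 0.0326]
tcp_rot: [-3.008, -0.901, 0.007]
wrist_force: [-0.7, 0.7, 0.7]
width: 0.496
```

Call:
play_rows --series '[{"translation": [0,0,0],"spin": 0},{"translation": [0,0,0],"spin": 0},{"translation": [0,0,0],"spin": 0},{"translation": [0,0,0],"spin": 0},{"translation": [0,0,0],"spin": 0}]' --jaw -1 --force 50

```text
time: 3.35
tool_pos: [0.5315, -0.0367, 0.0365]
tcp_rot: [3.008, 0.902, 0.005]
wrist_force: [-1.3, 0.5, 5.9]
width: 0.139
```

Call:
play_rows --series '[{"translation": [0,0,0],"spin": 0},{"translation": [0,0,-0.02],"spin": 0},{"translation": [0,0,-0.03],"spin": 0},{"translation": [0,0,-0.04],"spin": 0},{"translation": [0,0,-0.03],"spin": 0}]'

```text
time: 3.85
tool_pos: [0.5301, -0.0366, 0.1566]
tcp_rot: [3.009, 0.902, 0.002]
wrist_force: [1.6, 0.2, -2.8]
width: 0.143
```

Run:
```python
from h import *
s,R=show()
print((R.T@(np.array([.553,.2605,s['tool_pos'][2]])-s['tool_pos'])).round(4))
i=bot.read_camera("scene");cv2.imwrite("pics/s2.png",cv2.resize(i[100:290,200:400],None,fx=3,fy=3,interpolation=cv2.INTER_CUBIC))
```

```text
3.85 pos [ 0.5301 -0.0366  0.1566] yaw x,y axes [ 33.37 -56.63] F [ 1.6  0.2 -2.8] w 0.143 q [-0.12  0.03  1.97 -0.    1.14  0.87]
[ 1.825e-01 -2.355e-01 -1.000e-04]
```

View pics/s2.png

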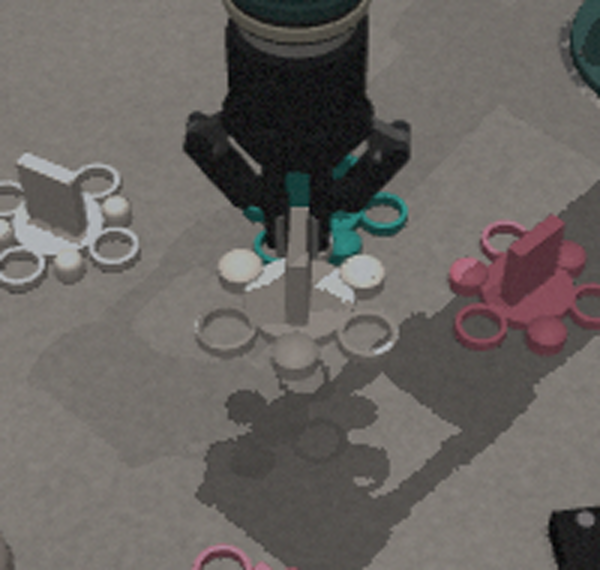

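It is lifted, with the three-eyed carousel held at crop (297,290) and level. Next is carrying it over to the base and turning it +71.8°.

Call:
play_rows --series '[{"translation": [0.026,-0.0336,0],"spin": 0},{"translation": [0.026,-0.0336,0],"spin": 0},{"translation": [0.026,-0.0336,0],"spin": 0},{"translation": [0.026,-0.0336,0],"spin": 0},{"translation": [0.026,-0.0336,0],"spin": 0}]'

```text
time: 4.4
tool_pos: [0.5456, 0.1768, 0.154]
tcp_rot: [3.009, 0.902, 0.0]
wrist_force: [0.3, -0.2, -1.3]
width: 0.144
```

Call:
play_rows --series '[{"translation": [0.026,-0.0336,0],"spin": 0},{"translation": [0.026,-0.0336,0],"spin": 0},{"translation": [0,0,0],"spin": -0.96},{"translation": [0,0,0],"spin": -0.96},{"translation": [0,0,0],"spin": -0.96}]'

```text
time: 4.9
tool_pos: [0.5519, 0.2606, 0.1536]
tcp_rot: [2.869, 1.279, -0.001]
wrist_force: [-0.3, 0.1, -2.2]
width: 0.143
```

Call:
play_rows --series '[{"translation": [0,0,0],"spin": -0.96},{"translation": [0,0,0],"spin": -0.96},{"translation": [0,0,0],"spin": -0.96},{"translation": [0,0,0],"spin": -0.96},{"translation": [0,0,0],"spin": -0.96}]'

```text
time: 5.4
tool_pos: [0.552, 0.2599, 0.1537]
tcp_rot: [-2.542, -1.846, 0.001]
wrist_force: [0.1, 0.2, -2.2]
width: 0.145
```

Call:
play_rows --series '[{"translation": [0,0,0],"spin": -0.96},{"translation": [0,0,0],"spin": -0.96},{"translation": [0,0,0],"spin": -0.96},{"translation": [0,0,0],"spin": -0.96},{"translation": [0,0,0],"spin": -0.96}]'

```text
time: 5.9
tool_pos: [0.552, 0.2599, 0.1537]
tcp_rot: [-2.103, -2.334, 0.001]
wrist_force: [-0.0, 0.6, -2.1]
width: 0.146
```

Call:
play_rows --series '[{"translation": [0,0,0.01],"spin": -0.96},{"translation": [0,0,0.015],"spin": -0.96},{"translation": [0,0,0],"spin": 0},{"translation": [0,0,0],"spin": 0}]'

```text
time: 6.3
tool_pos: [0.5518, 0.2598, 0.1286]
tcp_rot: [-1.906, -2.496, 0.002]
wrist_force: [0.7, 0.7, -2.2]
width: 0.146
```

Run:
```python
from h import *
s,R=show()
print((R.T@(np.array([.553,.2605,s['tool_pos'][2]])-s['tool_pos'])).round(4))
i=bot.read_camera("top");a=cv2.resize(i[190:300,130:260],None,fx=3,fy=3,interpolation=cv2.INTER_CUBIC)
i=bot.read_camera("scene");b=cv2.resize(i[210:370,350:480],None,fx=3,fy=3,interpolation=cv2.INTER_CUBIC)
a=cv2.copyMakeBorder(a,0,b.shape[0]-a.shape[0],0,0,cv2.BORDER_CONSTANT)
cv2.imwrite("pics/b1.png",cv2.convertScaleAbs(np.hstack([a,b]),alpha=1.3))
```

```text
6.3 pos [0.5518 0.2598 0.1286] yaw x,y axes [105.26  15.26] F [ 0.7  0.7 -2.2] w 0.146 q [ 0.4   0.21  1.83 -0.    1.11  0.13]
[ 0.0004  0.0014 -0.    ]
```

View pics/b1.png

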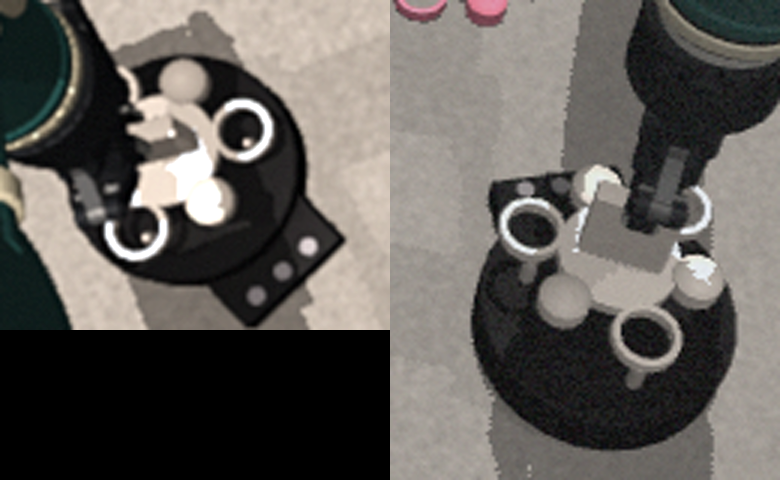

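Over the base, the eyes show in the top view at (243,129) and (136,231), and in the scene view at (531,227) and (647,339). The stud tips show inside or just below them. I'll fit the held pose from all four.

Run:
```python
from h import *
T=np.array([[243,129],[136,231]])/3-.33+[130,190]
S=np.array([[531-390,227],[647-390,339]])/3-.33+[350,210]
print(proj("top",tri(.553,.2605,np.radians(-74.8),.1)).round(1).tolist(),T.round(1).tolist(),proj("scene",tri(.553,.2605,np.radians(-74.8),.1)).round(1).tolist(),S.round(1).tolist())
x0=[.553,.2605,np.radians(-74.8),.1]
def near(n,v,P):
    q=proj(n,tri(*v)); return np.concatenate([(q-p)[np.argmin(((q-p)**2).sum(1))] for p in P])
s=least_squares(lambda v:np.r_[near("top",v,T),near("scene",v,S)],x0,x_scale=[.01,.01,.1,.01],diff_step=1e-4)
print(s.x[:2].round(4),np.degrees(s.x[2]).round(1),s.x[3].round(4),s.fun.round(1).tolist())
# base from scene stud tips check, from scene0
px=np.array([[0,0]])
print(proj("scene",tri(.553,.2605,np.radians(45.2),.063)).round(1).tolist())
```

```text
[[208.0, 233.8], [163.4, 221.7], [173.0, 266.6]] [[210.7, 232.7], [175.0, 266.7]] [[398.7, 286.6], [436.8, 322.6], [447.2, 279.9]] [[396.7, 285.3], [435.3, 322.7]]
[0.5539 0.2569] -74.4 0.0999 [-0.8, 0.5, 0.2, -0.4, -0.0, 0.8, -0.5, -0.9]
[[432.1, 332.0], [442.3, 290.2], [395.5, 296.8]]
```

The carousel is about 3.5 mm off in y, well within the 10 mm play. I'll shift +3 mm along tool x and lower in steps, watching the force.

Call:
play_rows --series '[{"translation": [0.003,0,0],"spin": 0},{"translation": [0,0,0.015],"spin": 0},{"translation": [0,0,0.01],"spin": 0},{"translation": [0,0,0.01],"spin": 0},{"translation": [0,0,0],"spin": 0}]'

```text
time: 6.9
tool_pos: [0.5495, 0.2621, 0.0912]
tcp_rot: [-1.903, -2.496, 0.007]
wrist_force: [-0.6, 0.3, -3.1]
width: 0.144
```

Call:
play_rows --series '[{"translation": [0,0,0.005],"spin": 0},{"translation": [0,0,0.005],"spin": 0},{"translation": [0,0,0.003],"spin": 0},{"translation": [0,0,0],"spin": 0}]'

```text
time: 7.3
tool_pos: [0.5513, 0.2628, 0.0808]
tcp_rot: [-1.904, -2.498, 0.001]
wrist_force: [-0.8, -0.5, -3.5]
width: 0.144
```

Run:
```python
from h import *
s,R=show()
i=bot.read_camera("top");a=cv2.resize(i[190:300,130:260],None,fx=3,fy=3,interpolation=cv2.INTER_CUBIC)
i=bot.read_camera("scene");b=cv2.resize(i[210:370,350:480],None,fx=3,fy=3,interpolation=cv2.INTER_CUBIC)
a=cv2.copyMakeBorder(a,0,b.shape[0]-a.shape[0],0,0,cv2.BORDER_CONSTANT)
cv2.imwrite("pics/b2.png",cv2.convertScaleAbs(np.hstack([a,b]),alpha=1.3))
```

```text
7.3 pos [0.5513 0.2628 0.0808] yaw x,y axes [105.37  15.37] F [-0.8 -0.5 -3.5] w 0.144 q [0.4  0.25 1.87 0.   1.02 0.14]
```

View pics/b2.png

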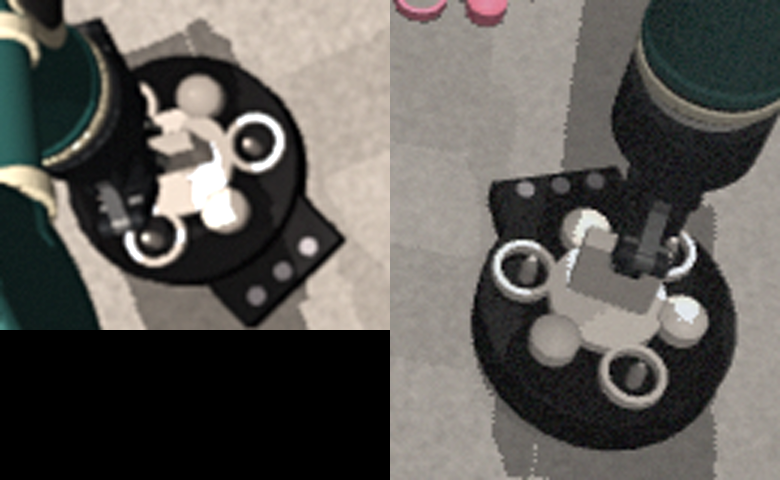

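The studs stand inside the eyes, near centre: scene (521,268) and (634,376), top (255,143) and (154,240). I'll keep lowering until contact.

Call:
play_rows --series '[{"translation": [0,0,0.002],"spin": 0},{"translation": [0,0,0.002],"spin": 0},{"translation": [0,0,0],"spin": 0}]'

```text
time: 7.7
tool_pos: [0.5514, 0.2629, 0.077]
tcp_rot: [-1.904, -2.498, 0.001]
wrist_force: [-0.1, -0.2, -2.9]
width: 0.145
```

Call:
play_rows --series '[{"translation": [0,0,0.002],"spin": 0},{"translation": [0,0,0],"spin": 0}]'

```text
time: 7.9
tool_pos: [0.5516, 0.2629, 0.0765]
tcp_rot: [1.904, 2.499, -0.0]
wrist_force: [-2.3, -1.2, 4.1]
width: 0.145
```

Contact at TCP z = 0.0765, against a predicted 0.076. Releasing.

Call:
play_rows --series '[{"translation": [0,0,0.001],"spin": 0},{"translation": [0,0,0],"spin": 0}]'

```text
time: 8.1
tool_pos: [0.5517, 0.263, 0.0765]
tcp_rot: [1.904, 2.498, 0.0]
wrist_force: [-4.6, -3.2, 8.9]
width: 0.147
```

Call:
play_rows --series '[{"translation": [0,0,0],"spin": 0},{"translation": [0,0,0],"spin": 0},{"translation": [0,0,0],"spin": 0},{"translation": [0,0,0],"spin": 0}]' --jaw 0

```text
time: 8.5
tool_pos: [0.5516, 0.263, 0.0741]
tcp_rot: [-1.904, -2.499, 0.0]
wrist_force: [1.2, -0.4, -0.6]
width: 0.503
```

Call:
play_rows --series '[{"translation": [0,0,-0.02],"spin": 0},{"translation": [0,0,-0.03],"spin": 0},{"translation": [0,0,-0.04],"spin": 0},{"translation": [0,0,-0.04],"spin": 0},{"translation": [0,0,0],"spin": 0}]'

```text
time: 9.0
tool_pos: [0.5559, 0.2648, 0.212]
tcp_rot: [1.901, 2.494, 0.018]
wrist_force: [0.8, 1.0, 0.5]
width: 0.499
```

Call:
play_rows --series '[{"translation": [-0.045,0,0],"spin": 0},{"translation": [-0.045,0,0],"spin": 0},{"translation": [-0.045,0,0],"spin": 0},{"translation": [-0.045,0,0],"spin": 0},{"translation": [-0.045,0,0],"spin": 0}]'

```text
time: 9.5
tool_pos: [0.6112, 0.0443, 0.2035]
tcp_rot: [-1.904, -2.498, 0.001]
wrist_force: [0.9, -0.3, -0.2]
width: 0.498
```

Run:
```python
from h import *
s,R=show()
i=bot.read_camera("top");a=cv2.resize(i[190:300,130:260],None,fx=3,fy=3,interpolation=cv2.INTER_CUBIC)
cv2.imwrite("pics/topend.png",i)
i=bot.read_camera("scene");b=cv2.resize(i[210:370,350:480],None,fx=3,fy=3,interpolation=cv2.INTER_CUBIC)
a=cv2.copyMakeBorder(a,0,b.shape[0]-a.shape[0],0,0,cv2.BORDER_CONSTANT)
cv2.imwrite("pics/b3.png",cv2.convertScaleAbs(np.hstack([a,b]),alpha=1.0))
i0=cv2.imread("pics/top0.png");i1=cv2.imread("pics/topend.png")
for n,(u,v) in dict(c4=(461,276),egg=(378,145)).items(): print(n,np.abs(i0.astype(int)-i1)[v-35:v+35,u-35:u+35].mean().round(2))
```

```text
9.5 pos [0.6112 0.0443 0.2035] yaw x,y axes [105.39  15.39] F [ 0.9 -0.3 -0.2] w 0.498 q [ 0.03  0.15  1.75  0.    1.24 -0.24]
c4 27.9
egg 26.59
```

View pics/b3.png

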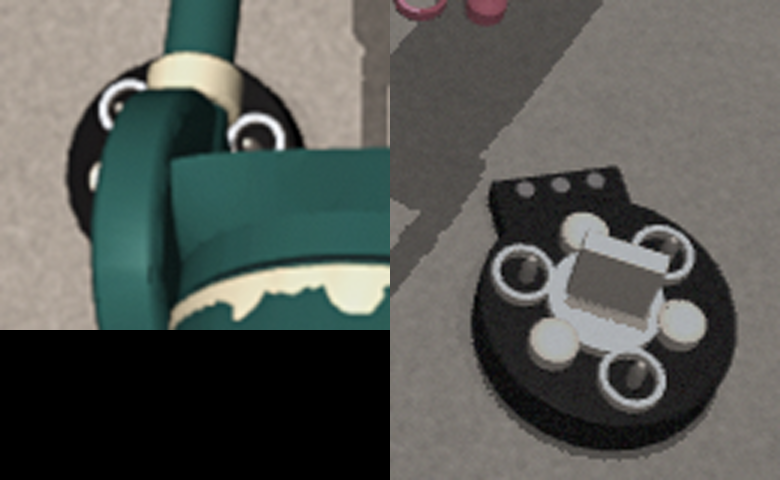

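All three studs come up through the eyes, at (528,270), (668,248) and (634,377), and the carousel looks flat. The arm and a brightness change spoil the top-view difference check on the neighbours, so I'll check them in the scene view instead.

Run:
```python
from h import *
S=np.array([[521-390,272],[632-390,379],[662-390,252]])/3-.33+[350,210]
s=least_squares(lambda v:(proj("scene",tri(*v))-S).ravel(),[.553,.2605,np.radians(-74.8),.048],x_scale=[.01,.01,.1,.01])
print(s.x.round(4),np.degrees(s.x[2]).round(1),s.fun.round(1).tolist())
i=bot.read_camera("scene");cv2.imwrite("pics/end.png",i)
g0=cv2.imread("pics/scene0.png")
for n,(u,v) in dict(c4=(219,173),egg=(188,290)).items():
    r=cv2.matchTemplate(i[v-40:v+40,u-40:u+40],g0[v-28:v+28,u-28:u+28],cv2.TM_CCOEFF_NORMED);m=cv2.minMaxLoc(r);print(n,m[1],m[3],"(12,12)=unmoved")
```

```text
[ 0.5625  0.2613 -1.3008  0.0643] -74.5 [-0.0, 0.1, -0.1, -0.1, 0.1, -0.1]
c4 0.9971045255661011 (12, 12) (12,12)=unmoved
egg 0.98976069688797 (12, 12) (12,12)=unmoved
```

View pics/end.png

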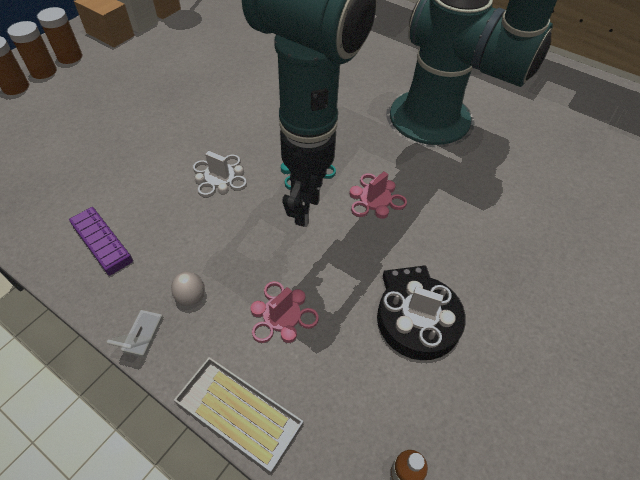

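```bash
python3 -c "
from workcell import bot
print(bot.read_state()['time'],bot.finish_job())"
```

```text
the job is handed in; nothing more can be done
9.65 None
```

The three-eyed white carousel is on the dispenser base with all three studs through its eyes, released, and the job was handed in at 9.65 s. I gripped it by the handle, turned it about +72° and lowered it until it made contact.

**Seating:** contact came at TCP z = 0.0765, exactly 40 mm above the 0.0365 read when I gripped it on the bench. That matches the height of the base top. The net push at contact was about 9 N.

**Final pictures:** the last scene pictures show the studs near the middle of the eyes and the carousel lying flat. The gripper is well clear of it, about 0.2 m away. The four-eyed carousel and the egg pot match the first picture with no shift.

**Checks that disagreed:**
- A one-camera fit of the final pose with height left free gave ring centres at z = 0.064, where about 0.048 was expected. Height is poorly determined from one camera, so I relied on the contact height instead.
- The brightness-difference check on the neighbours in the top view was unusable because of the arm and a change in light. I replaced it with the scene-camera match.

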